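# Release the card terminal from its locked counter cradle

### The arm

A 6-joint arm with a two-finger parallel gripper is mounted at the origin on the work surface. World frame = base frame: x ahead of the robot, y to its left, z up, the work surface at z = 0. Lengths are in mm, angles in degrees, forces in N, time in s.
With the tool pointing down it reaches from about 350 to 850 mm from the base axis. Payload 8.1 kg.
Tool frame: the origin (TCP) lies midway between the tips of the shut fingers; the grasp point (between the pads) lies 19 mm behind it; z points along the fingers, y is the line along which they close (so a half turn about z gives the same grasp; the last joint's range is limited). The gripper opens to 85 mm and grips with 20 to 120 N. Pads are 22 mm wide; open, the fingers measure 114 mm over their backs; the gripper's body (76 mm by 85 mm) begins 54 mm behind the grasp point. The pads swing forward as they close: fully open they stand 13 mm farther back than shut.
Start: joints at [65.982, 7.471, 85.268, -0, 87.261, -4.893], TCP at [196.56, 566.895, 231.292] pointing down, gripper open.
Joint ranges: [-169.43, 169.43], [-51.17, 129.36], [1.28, 143.12], [-76.62, 256.62], [0, 156.53], [-152.29, 152.29]. Speed limits (degrees/s): [136.94, 136.94, 159.86, 180, 180, 180].

### API

Orientations are given as a 3x3 rotation matrix whose columns are the frame's x, y, z axes.
In Python, from plant import * gives the robot as it stands.
- The arm moves only by the tool drive_tool, never from a script. Its argument "increments" is a list of rows, each a list of 2 entries, a list of its own where there are three numbers: the shift along the world's x, y, z in mm, then the turn, a rotation vector about the world's x, y, z in degrees. In form: [[[dx, dy, dz], [rx, ry, rz]], ...]. A call has 1 to 5 rows; each row shifts and turns the commanded pose from where the row before left it; what a row does not reach is not made up. A row lasts 1/8 s, in which the tool goes at most 62.5 mm and 10.7 degrees, less where a joint would pass 70% of its speed; a pose out of reach is approached as far as the arm can. A call with a gripper value outside its range is refused whole. "claw" is the finger opening in mm, from 0 to 85.4, set as the call begins (left out, the last holds). The fingers move at their own pace and stop on an object; the grip force is fixed at half the most. Time passes only in rows, so rows that do not move let the fingers close. It gives the time, the measured TCP pose, the force, the opening and the grip force at its end, in the units of the state.
- state(): the state, without advancing time (a new reading comes with each control period).
- grab_frame(name): name is "scene" or "top" or "wrist"; returns (picture, depth): 480x640x3 uint8, red, green, blue; 480x640 float32, mm along the optical axis (not along the pixel's ray), 0 where there is no reading.
- camera_params(name): a dict with "K" (3x3 intrinsics, pixels), "world_to_cam" (4x4, takes a point from world to camera coordinates). Camera axes: x right, y down, z forward; pixel columns grow to the right and rows downward; lengths in mm; the calibration is good to about 2 mm. A picture is of the moment at which its call begins: read the wrist's pose just before it. camera_params takes no time and is no camera call; for the wrist camera it gives the pose at the moment of the call.
- job_done(): hands the job in; it is judged then, once.
Trained networks look in the newest picture that a camera, given by its name, has taken for a name from the list of things; names that differ only in an ending like _2 or _b are one class to them, and where a whole thing is asked for, a point or a joint stands for the part that bears it (a point fixed in the world has none). Each returns a list of dicts, best first, with "conf" (0 to 1); they miss things now and then, are a little off and sometimes report something else, mostly with a low value. They report only what shows in the picture. A call takes as long as a camera call. They do not tell look-alikes from the thing itself.
- trace(camera, name): "region" (480x640 bool, what is visible of it) and "box" ([left, top, right, bottom] in pixels, round what is visible of it).
- spot_point(camera, name): "at" ([column, row] in pixels: a listed point, or the origin of a listed thing).
The state is a dict: "time": time; "joints": joint angles; "joint_velocities": joint speeds; "effort": joint torques, N m; "eef_pos": TCP position; "tool_rot": TCP orientation; "ft_force": force on the tool from outside, world axes, zero at the start; "moment": the same for the moment, N m; "width": finger opening in mm; "gripper_force": force on a finger pad.
Only numpy, scipy, OpenCV 4.12 (cv2) and the standard library are available. Lean on these libraries where they do the work, as an engineer would, in place of code of your own. Each camera call takes 0.05 s, during which the arm holds its last target. There are 200 camera calls.

### The job

Closing time in the stone craft shop: take the release rod out of its stone pen stand, push it down through the slot of the locked cradle onto the hidden latch tab, gently (more than about 20 N bends the tab), and keep it pressed until the card terminal has sprung up at its head. Put the rod back in the hole of the pen stand, and lift the terminal out and lay it face up, squarely in the middle of the charging pad, without letting it drop. Leave the other stone pieces where they are.

Things in the scene. Friction and masses are not known exactly. Their poses are not given: they have to be found in the camera images.
- cradle: Grey locked counter cradle for the card terminal, fixed to the table, 200 mm long (x), 75 mm wide. Origin on the table, 30 mm to +x of the terminal's middle; x runs from the terminal's foot to the latch housing, z up. The latch housing fills x = 42 to 99 mm, 72 mm wide, its flat top 60 mm above the table.
- cradle_bed (a point): Middle of the bed on which the locked terminal lies, 20 mm above the table, axes as the cradle's. The bed is 50 mm wide, narrower than the terminal; low guides (29 mm high over the table, 22 mm long) stand only at the terminal's four corners, so that its sides are free for fingers over 90 mm in the middle.
- slot (a point): Centre of the mouth of the slot in the housing's flat top, 60 mm above the table, inside an orange rim. 10 mm wide (x), 18 mm long (y), straight down through the 6 mm thick top, upper edges broken by 1 mm; axes as the cradle's. The latch tab, 30 x 34 mm, lies right under it, out of sight: its top is 12 to 30 mm below the mouth, differently every time.
- housing_foot (a point): Point on the table straight below the slot. The hidden tab in the housing moves straight down against a spring: about 3 N at first touch, 1.5 N more per mm; after about 5 to 6 mm (11 to 12 N) it has drawn back the hook that holds the terminal; at 7.5 mm (about 14 N) it meets a hard stop.
- rod_grip (a point): Centre of the release rod's orange handle, 16 x 16 mm square and 45 mm tall; its sides face the point's x and y, z runs up the rod, away from the tip. At the start the rod stands in the pen stand, tip down, with a few mm of play. 60 g.
- rod_tip (a point): Lower end of the release rod, 97.5 mm below the handle's centre. The shaft is a round steel bar 8 mm in diameter and 75 mm long below the handle, its flat end chamfered to 5 mm.
- stand_hole (a point): Centre of the mouth of the hole in the top of the loose stone pen stand, a dark block 72 x 72 x 62 mm (0.8 kg). The round hole is 11 mm wide with a 5 mm wide funnel-shaped mouth, 48 mm deep: a standing rod has its tip 48 mm below this point and its handle's centre 49.5 mm above it.
- terminal_mid (a point): Centre of the card terminal, a black box 130 mm long (x, foot to head), 62 mm wide (y) and 30 mm thick (z, out of the face with keys and screen), about 0.3 kg; the head is the screen end. Locked in the cradle it lies flat, face up, centre 35 mm above the table.
- terminal_head (a point): Top of the latch ledge at the terminal's head end, 68 mm from its centre along x, 10 mm above its underside. 30 mm above the table when locked. Once the hook is drawn back a damped pin lifts it to about 45 mm in one to two seconds; let go early, the hook may catch again. Once up, it stays free when the tab is let go, head raised, foot on the bed.
- pad_top (a point): Centre of the top of the charging pad, a fixed dark rubber mat 180 mm (x) by 112 mm (y), 6 mm high.
- puck: Round grey stone paperweight, 60 mm in diameter, 24 mm high, origin under its centre. Leave alone.
- tealight: Square dark stone tealight holder with brown top, 74 x 74 x 30 mm, origin under its centre. Leave alone.
- vase: Tall dark six-sided stone vase with dried sprigs, 96 mm wide, 190 mm high without the sprigs, origin under its centre. Leave alone.
Mind the look-alikes: they are no part of the job. What is shaped like the cradle but red is not meant.

How it is judged:
By the outcome, as a careful person would: the job done as asked, in the order asked, and still so for the second after the job is handed in, with the robot touching nothing.
It also fails if it takes over 64 s, if anything falls off the work surface, if the arm or the gripper's body presses on something with over 40 N, if the wrist force passes 120 N, or if a joint passes its speed limit or range.

## Working session

There is one attempt and no reset: what is moved stays moved. The work goes in short steps, Python scripts to look and compute and a tool call to move; the robot and the scene stay as the last step left them, time stands still between calls to the robot, and variables do not carry over. Pictures are saved under pics/ and viewed, at most 12 in all, crops included, and the job is handed in when it is done.

Besides the shell and the picture viewer there is one more tool, called by a JSON object that holds its "api" and its "payload", one argument or row to a line. drive_tool: Moves the arm, as the interface text tells. Its arguments: {"type":"object","properties":{"increments":{"type":"array"},"claw":{"type":"number"}},"required":["increments"]}

```bash
mkdir -p pics; ls; cat > h.py <<'E'
from plant import *
import numpy as np, cv2
def ray(cam,px,P=None):
    P=P or camera_params(cam); K=np.array(P["K"]);T=np.array(P["world_to_cam"])
    d=np.linalg.inv(K)@np.array([px[0],px[1],1.]); R=T[:3,:3]
    return -R.T@T[:3,3], R.T@d
def at_z(cam,px,z):
    o,d=ray(cam,px); return o+d*(z-o[2])/d[2]
def deproj(cam,px,depth):
    c,r=int(round(px[0])),int(round(px[1])); w=depth[max(r-2,0):r+3,max(c-2,0):c+3]; w=w[w>0]
    if not len(w): return None
    o,d=ray(cam,px); return o+d*np.median(w)
def tri(a,b):
    # rays (o,d) -> midpoint, gap
    A=np.zeros((3,3));v=np.zeros(3)
    for o,d in(a,b):
        d=d/np.linalg.norm(d);M=np.eye(3)-np.outer(d,d);A+=M;v+=M@o
    p=np.linalg.solve(A,v)
    return p,[np.linalg.norm(np.cross(p-o,d/np.linalg.norm(d))) for o,d in(a,b)]
def save(name,im): cv2.imwrite(name,im[:,:,::-1])
E
python3 - <<'E'
from h import *
np.set_printoptions(precision=1,suppress=True)
D={}
for c in("top","scene"):
    im,dp=grab_frame(c); save(f"pics/{c}0.png",im)
    for n in["cradle_bed","slot","rod_grip","stand_hole","terminal_mid","terminal_head","pad_top","cradle","puck","vase","tealight"]:
        for r in spot_point(c,n)[:3]:
            print(c,n,round(r["conf"],2),np.array(r["at"]),deproj(c,r["at"],dp))
print(state()["time"])
E
```

```text
pics
top cradle_bed 0.68 [285.6 187.1] [714.7  60.5  18.6]
top slot 0.97 [282.4 146.3] [822.5  66.8  57.8]
top slot 0.87 [311.1 235.4] [568.  -10.4  47.9]
top rod_grip 0.41 [206.5 287.6] [420.4 258.3 123.7]
top rod_grip 0.37 [306.4 272.3] [466.1   3.5  50.2]
top stand_hole 0.91 [214.2 290.2] [420.6 249.1  61.7]
top stand_hole 0.34 [314.6 238.7] [556.2 -20.   60.1]
top terminal_mid 0.78 [304.5 271.4] [468.7   8.6  50.3]
top terminal_head 0.63 [311.9 249.1] [529.9 -12.1  47.4]
top pad_top 0.9 [404.2 263.9] [ 491.3 -267.3    6.5]
top pad_top 0.64 [314.2 238.4] [557.9 -18.9  55.6]
top cradle 0.98 [309.3 263.3] [490.2  -4.7  52. ]
top cradle 0.69 [281.8 178.1] [741.6  71.2  17.8]
top puck 0.67 [176.8 259.6] [511.1 360.2  23.8]
top vase 0.73 [312.  238.6] [557.3 -12.9  56.5]
top vase 0.59 [471.8 294.9] [ 390.3 -421.3  123.1]
top tealight 0.83 [224.  242.3] [555.9 230.1  31.3]
scene cradle_bed 0.81 [290.4 231.4] [491.6 -24.4  49.6]
scene cradle_bed 0.81 [385.3 276. ] [719.5  55.5  20.7]
scene cradle_bed 0.49 [300.3 241.4] [530.4 -28.6  49.6]
scene slot 0.79 [318.5 245. ] [570.8  -9.2  55.2]
scene slot 0.76 [423.2 284.2] [808.9  73.4  59.7]
scene rod_grip 0.68 [355.3 144.3] [433.3 248.4 114.8]
scene rod_grip 0.26 [207.3 303.3] [ 491.3 -272.6    5.3]
scene stand_hole 0.88 [352.9 155.7] [423.3 251.9  68.7]
scene terminal_mid 0.88 [289.5 225.7] [477.3 -14.4  50.3]
scene terminal_head 0.58 [307.2 245.3] [557.3 -31.5  61. ]
scene pad_top 0.76 [208.  298.9] [ 483.9 -264.9    6.9]
scene cradle 0.79 [394.1 285.7] [750.7  50.4  19.4]
scene cradle 0.64 [301.1 240.2] [529.6 -25.3  50.6]
scene cradle 0.18 [110.4 326.7] [ 435.6 -467.4   58.4]
scene puck 0.89 [405.8 172.2] [528.5 342.2  22.8]
scene puck 0.53 [287.1 224.5] [470.7 -16.1  50.5]
scene vase 0.74 [110. 325.] [ 435.5 -466.6   63.8]
scene tealight 0.61 [385.9 203.9] [574.9 214.5  31.1]
1.2
```

View pics/top0.png

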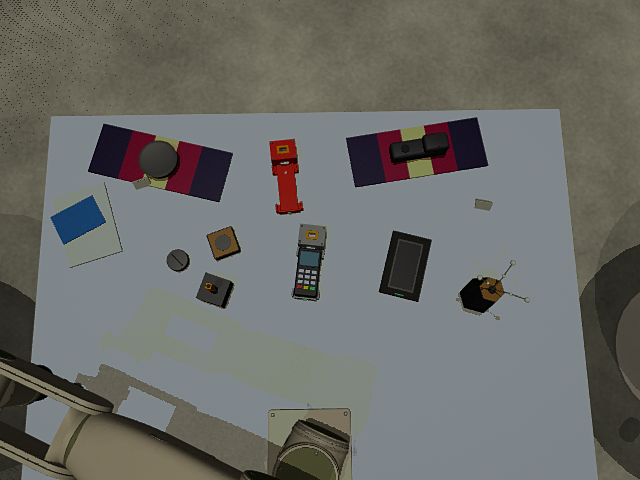

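View pics/scene0.png

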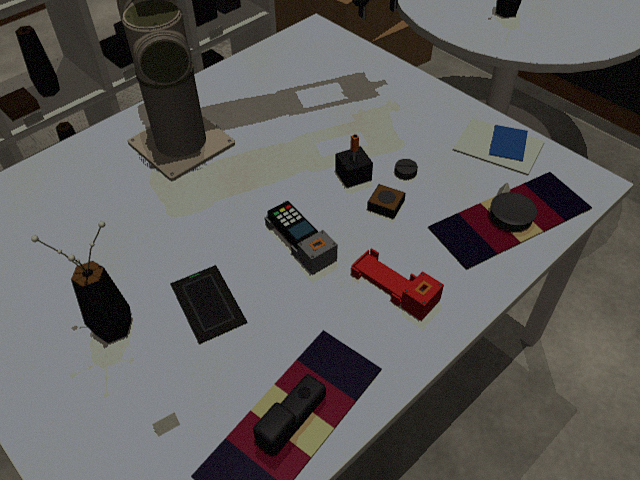

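The top view shows the stand with the rod at about (213,288), the grey cradle with the locked terminal at (309,262), its slot at (312,236) and the pad at (405,265). The red decoy is at (286,177). The scene view agrees with this. Next I'll go closer with the wrist camera.

```bash
python3 - <<'E'
from h import *
np.set_printoptions(precision=3,suppress=True)
s=state();print(s["eef_pos"],s["tool_rot"]);P=camera_params("wrist");T=np.array(P["world_to_cam"])
R=np.array(s["tool_rot"]);o=-T[:3,:3].T@T[:3,3]
print("cam in tool",R.T@(o-np.array(s["eef_pos"])),"\n",R.T@T[:3,:3].T,P["K"], s["ft_force"],s["time"])
for c in("top",):
    im,dp=grab_frame(c)
    # orientations
    P=camera_params(c);K=np.array(P["K"]);T=np.array(P["world_to_cam"])
    v,u=np.mgrid[:480,:640]; X=np.stack([(u-K[0,2])/K[0,0]*dp,(v-K[1,2])/K[1,1]*dp,dp],-1)
    W=(X-T[:3,3])@T[:3,:3]
    for n in["pad_top","cradle","stand_hole","rod_grip"]:
        for r in trace(c,n)[:2]:
            p=W[r["region"]&(dp>0)][:,:2].astype(np.float32); rr=cv2.minAreaRect(p); print(n,r["conf"],r["box"],rr, np.percentile(W[r["region"]][:,2],[5,50,95]))
E
```

```text
[196.557 566.878 231.259] [[-0.945  0.328  0.   ]
 [ 0.328  0.945 -0.   ]
 [-0.    -0.    -1.   ]]
cam in tool [  70.664   -0.253 -142.116] 
 [[-0.001 -0.96  -0.28 ]
 [ 1.    -0.001 -0.   ]
 [-0.    -0.28   0.96 ]] [[347.178   0.    323.089]
 [  0.    347.178 242.323]
 [  0.      0.      1.   ]] [-0.266  0.047  0.574] 1.2
pad_top 0.57 [379.2, 233.9, 431.7, 300.1] ((489.624755859375, -269.76544189453125), (115.192138671875, 188.40060424804688), 74.37683868408203) [-2.371  4.814 11.966]
cradle 0.96 [268.8, 139.2, 299.4, 214.5] ((742.739013671875, 59.66681671142578), (205.1768341064453, 74.09014129638672), 5.625596523284912) [10.899 22.844 62.873]
cradle 0.83 [300.3, 224.4, 327.2, 297.2] ((496.2020263671875, -0.5325889587402344), (77.47136688232422, 198.11184692382812), 83.143310546875) [19.904 57.578 65.067]
rod_grip 0.27 [194.5, 272.4, 234.1, 306.3] ((428.8506774902344, 257.50726318359375), (88.61170959472656, 78.24937438964844), 70.40205383300781) [10.82  60.465 67.914]
```

{"api": "drive_tool", "payload": {
  "increments": [
    [[36,-50,10],[0,0,0]],
    [[36,-50,10],[0,0,0]],
    [[36,-50,10],[0,0,0]],
    [[36,-50,20],[0,0,0]],
    [[36,-50,20],[0,0,0]]
  ]
}}

```text
time: 2.08
eef_pos: [374.8, 318.7, 300.6]
tool_rot: [[-0.945, 0.327, 0.0], [0.327, 0.945, 0.0], [-0.0, 0.0, -1.0]]
ft_force: [0.2, 0.7, -0.5]
width: 85.2
gripper_force: 0.0
```

```bash
cat >> h.py <<'E'
def wspot(names,tag):
    P=camera_params("wrist"); im,dp=grab_frame("wrist"); save(f"pics/{tag}.png",im); out={}
    for n in names:
        for r in spot_point("wrist",n)[:2]:
            print(tag,n,round(r["conf"],2),np.round(r["at"],1),deproj("wrist",r["at"],dp)); 
            out.setdefault(n,ray("wrist",r["at"],P))
    np.savez(f"{tag}.npz",im=im,dp=dp,K=P["K"],T=P["world_to_cam"])
    return out
E
python3 - <<'E'
from h import *
np.set_printoptions(precision=1,suppress=True)
import pickle
o=wspot(["rod_grip","stand_hole","rod_tip"],"w1"); pickle.dump(o,open("w1.pkl","wb"));print(state()["time"])
E
```

```text
w1 rod_grip 0.55 [274.7 281.9] [420.9 251.5 130.2]
w1 rod_grip 0.32 [280.9 266.7] [425.  249.7  75.9]
w1 stand_hole 0.59 [280.3 268. ] [422.9 251.6  78.4]
2.275
```

{"api": "drive_tool", "payload": {
  "increments": [
    [[30,-40,0],[0,0,0]],
    [[25,-40,0],[0,0,0]],
    [[0,0,0],[0,0,0]]
  ]
}}

```text
time: 2.65
eef_pos: [429.4, 239.5, 299.0]
tool_rot: [[-0.944, 0.329, -0.001], [0.329, 0.944, -0.001], [0.001, -0.001, -1.0]]
ft_force: [-0.6, 0.8, -0.0]
width: 85.3
gripper_force: 0.0
```

```bash

python3 - <<'E'
from h import *
np.set_printoptions(precision=1,suppress=True)
import pickle
a=pickle.load(open("w1.pkl","rb"))
o=wspot(["rod_grip","stand_hole"],"w2")
for n in o:
    if n in a: print(n,tri(a[n],o[n]))
a=cv2.imread("pics/w1.png");b=cv2.imread("pics/w2.png"); save("pics/w12.png",cv2.resize(np.hstack([a,b])[:,:,::-1],(800,300)))
for t in("w1","w2"):
    f=np.load(t+".npz");K,T,dp=f["K"],f["T"],f["dp"]; v,u=np.mgrid[:480,:640]
    X=np.stack([(u-K[0,2])/K[0,0]*dp,(v-K[1,2])/K[1,1]*dp,dp],-1); W=(X-T[:3,3])@T[:3,:3]
    near=(abs(W[...,0]-425)<80)&(abs(W[...,1]-255)<80)&(dp>0)
    m=near&(abs(W[...,2]-62)<4); print("stand",cv2.minAreaRect(W[m][:,:2].astype(np.float32)),np.median(W[m][:,2]))
    m=near&(abs(W[...,2]-134)<6); 
    if m.sum()>5: print("rod top",cv2.minAreaRect(W[m][:,:2].astype(np.float32)),m.sum(),np.median(W[m],0))
print(state()["time"])
E
```

```text
w2 rod_grip 0.64 [332.3 208.4] [418.7 253.1 134.2]
w2 stand_hole 0.88 [329.7 202. ] [415.4 252.4 116.1]
rod_grip (array([423.1, 249.9, 113. ]), [np.float64(0.7211000752084221), np.float64(0.7211000752084152)])
stand_hole (array([425.4, 248.1,  63.7]), [np.float64(0.19095216884545785), np.float64(0.19095216884556376)])
stand ((424.6891784667969, 250.63877868652344), (72.01509094238281, 72.79095458984375), 70.37018585205078) 61.577056778219834
rod top ((424.4993591308594, 250.8146209716797), (16.106294631958008, 16.245466232299805), 78.23534393310547) 274 [423.3 251.8 133.5]
stand ((424.90130615234375, 250.89788818359375), (71.99295806884766, 72.33340454101562), 70.62068176269531) 61.554988223589426
rod top ((424.69647216796875, 250.6949462890625), (15.801741600036621, 16.05643081665039), 76.14495086669922) 308 [424.1 250.9 133.6]
2.8
```

View pics/w12.png

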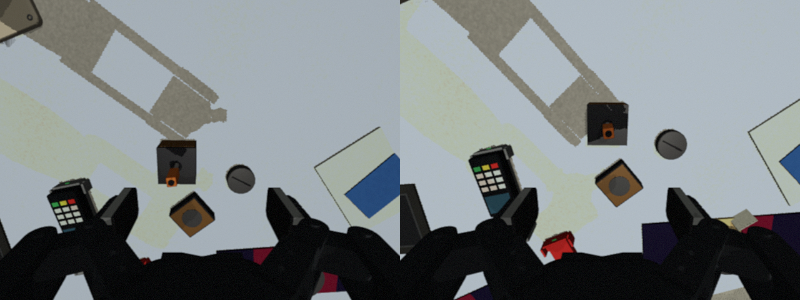

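The two wrist views, shown side by side, have the rod at about (172,182) and (608,133), standing upright in the stand. Depth puts the rod's axis at (424.6, 250.8), its top at z 133.6 and its yaw at about 77°. All of this fits the given sizes.

{"api": "drive_tool", "payload": {
  "increments": [
    [[-5,11,-55],[0,0,6.3]],
    [[0,0,-55],[0,0,0]],
    [[0,0,-40],[0,0,0]],
    [[0,0,0],[0,0,0]]
  ]
}}

```text
time: 3.3
eef_pos: [420.4, 251.6, 146.2]
tool_rot: [[-0.976, 0.22, -0.007], [0.22, 0.976, -0.003], [0.006, -0.004, -1.0]]
ft_force: [0.1, -0.2, -0.1]
width: 85.4
gripper_force: 0.0
```

{"api": "drive_tool", "payload": {
  "increments": [
    [[4,-1,-24],[0,0,0]],
    [[0,0,-30],[0,0,0]],
    [[0,0,0],[0,0,0]],
    [[0,0,0],[0,0,0]]
  ]
}}

```text
time: 3.8
eef_pos: [429.1, 251.5, 98.3]
tool_rot: [[-0.975, 0.221, 0.002], [0.221, 0.975, 0.001], [-0.002, 0.002, -1.0]]
ft_force: [1.5, 0.1, 0.2]
width: 85.2
gripper_force: 0.0
```

{"api": "drive_tool", "payload": {
  "increments": [
    [[0,0,0],[0,0,0]],
    [[0,0,0],[0,0,0]]
  ]
}}

```text
time: 4.05
eef_pos: [428.8, 250.8, 97.2]
tool_rot: [[-0.975, 0.222, 0.002], [0.222, 0.975, 0.001], [-0.002, 0.001, -1.0]]
ft_force: [0.7, 0.3, -0.3]
width: 85.3
gripper_force: 0.0
```

{"api": "drive_tool", "payload": {
  "increments": [
    [[-4,0,-4],[0,0,0]],
    [[0,0,0],[0,0,0]],
    [[0,0,0],[0,0,0]]
  ]
}}

```text
time: 4.42
eef_pos: [423.9, 250.3, 91.8]
tool_rot: [[-0.975, 0.222, -0.0], [0.222, 0.975, -0.0], [0.0, -0.0, -1.0]]
ft_force: [-0.6, 0.4, -0.5]
width: 85.7
gripper_force: 0.0
```

{"api": "drive_tool", "payload": {
  "increments": [
    [[0,0,0],[0,0,0]],
    [[0,0,0],[0,0,0]],
    [[0,0,0],[0,0,0]],
    [[0,0,0],[0,0,0]],
    [[0,0,0],[0,0,0]]
  ],
  "claw": 5
}}

```text
time: 5.05
eef_pos: [424.1, 250.4, 92.0]
tool_rot: [[-0.975, 0.222, 0.0], [0.222, 0.975, -0.0], [-0.0, -0.0, -1.0]]
ft_force: [-0.1, -0.2, 1.0]
width: 15.0
gripper_force: 58.3
```

{"api": "drive_tool", "payload": {
  "increments": [
    [[0,0,15],[0,0,0]],
    [[0,0,40],[0,0,0]],
    [[0,0,50],[0,0,0]],
    [[30,-40,0],[0,0,0]],
    [[30,-45,0],[0,0,0]]
  ]
}}

```text
time: 5.68
eef_pos: [485.3, 165.3, 199.3]
tool_rot: [[-0.976, 0.22, 0.003], [0.22, 0.976, 0.001], [-0.003, 0.002, -1.0]]
ft_force: [0.6, 0.2, -1.1]
width: 15.6
gripper_force: 59.2
```

{"api": "drive_tool", "payload": {
  "increments": [
    [[30,-45,0],[0,0,0]],
    [[35,-45,0],[0,0,0]],
    [[30,-45,0],[0,0,0]],
    [[30,-40,0],[0,0,0]],
    [[0,0,0],[0,0,0]]
  ]
}}

```text
time: 6.3
eef_pos: [610.3, -12.9, 197.4]
tool_rot: [[-0.974, 0.226, 0.0], [0.226, 0.974, -0.001], [-0.001, -0.001, -1.0]]
ft_force: [-0.5, -0.0, -0.8]
width: 15.1
gripper_force: 59.3
```

```bash
cat >> h.py <<'E'
def cloud(t):
    f=np.load(t+".npz");K,T,dp=f["K"],f["T"],f["dp"]; v,u=np.mgrid[:480,:640]
    X=np.stack([(u-K[0,2])/K[0,0]*dp,(v-K[1,2])/K[1,1]*dp,dp],-1); return (X-T[:3,3])@T[:3,:3],dp>0,f["im"]
E
python3 - <<'E'
from h import *
np.set_printoptions(precision=1,suppress=True)
import pickle
s=state();print(s["eef_pos"],s["time"],s["width"])
o=wspot(["slot","terminal_mid","terminal_head","rod_tip"],"w3"); pickle.dump(o,open("w3.pkl","wb"))
W,ok,im=cloud("w3")
m=ok&(abs(W[...,0]-560)<70)&(abs(W[...,1]+10)<60)&(abs(W[...,2]-60)<3)
print("housing",cv2.minAreaRect(W[m][:,:2].astype(np.float32)),np.median(W[m][:,2]))
E
```

```text
[610.3 -12.9 197.4] 6.3 15.112883874510775
w3 slot 0.72 [447.  406.4] [624.4  25.1 251.6]
w3 slot 0.56 [306.7 180.4] [567.8 -14.8  45.9]
w3 terminal_mid 0.75 [298.6  47.1] [470.5   3.6  51.5]
w3 terminal_head 0.79 [306.8 137.6] [533.9  -6.   33.6]
w3 rod_tip 0.91 [325.2 251.8] [605.7  -6.8 129.8]
w3 rod_tip 0.29 [570.2  96.7] [550.7 214.   30.2]
housing ((568.603759765625, -14.243049621582031), (72.13008117675781, 56.149662017822266), 82.61954498291016) 59.63095596725409
```

View pics/w3.png

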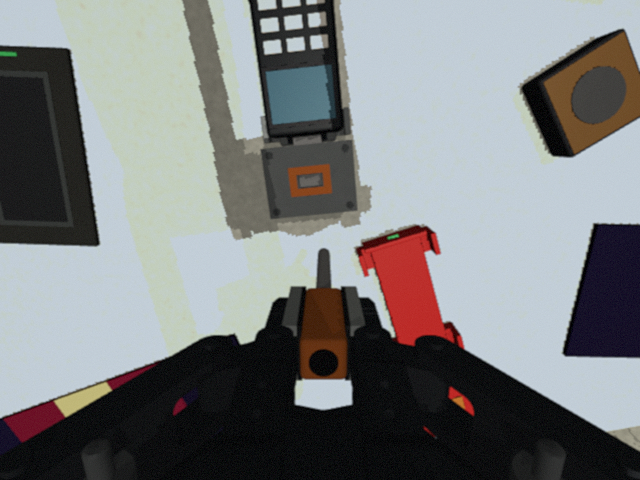

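The slot is at about (310,181) inside the orange rim, and the rod's tip is at about (323,252). Next I'll refine both numerically.

```bash
python3 - <<'E'
from h import *
np.set_printoptions(precision=1,suppress=True)
f=np.load("w3.npz");K,T,dp=f["K"],f["T"],f["dp"];W,ok,im=cloud("w3")
P={"K":K,"world_to_cam":T}
def atz(px,z): o,d=ray("wrist",px,P); return o+d*(z-o[2])/d[2]
def proj(p): c=T[:3,:3]@p+T[:3,3]; q=K@c; return q[:2]/q[2]
h=cv2.cvtColor(im,cv2.COLOR_RGB2HSV); m=((h[...,0]<18)&(h[...,1]>150)&(h[...,2]>100)).astype(np.uint8); m[:150]=0;m[215:]=0;m[:,:270]=0;m[:,350:]=0
c=cv2.findContours(m,cv2.RETR_CCOMP,cv2.CHAIN_APPROX_NONE)
for k,h4 in zip(c[0],c[2][0]):
    if cv2.contourArea(k)>60:
        r=cv2.minAreaRect(k);w=cv2.minAreaRect(np.array([atz(p[0],60)[:2] for p in k],np.float32)); print("hole" if h4[3]>=0 else "outer",r,w)
for z in(119.4,): print("tip pred px",proj(np.array([610.3,-12.9,z])), "handle top",proj(np.array([610.3,-12.9,z+120])))
crop=im[235:300,295:350]; save("pics/crop.png",cv2.resize(np.hstack([crop,im[150:215,283:338]]),None,fx=7,fy=7))
# orange handle region: bottom & shaft pixel columns
for r in range(246,282,4): 
    row=dp[r,305:342]; idx=np.where((row>0)&(row<260))[0]; print(r,idx.min()+305 if len(idx) else None,idx.max()+305 if len(idx) else None, np.median(row[idx]) if len(idx) else 0)
E
```

```text
Traceback (most recent call last):
IndexError: tuple index out of range
```

```bash
cat > ref.py <<'E'
from h import *
np.set_printoptions(precision=1,suppress=True)
f=np.load("w3.npz");K,T,dp=f["K"],f["T"],f["dp"];W,ok,im=cloud("w3")
P={"K":K,"world_to_cam":T}
def atz(px,z): o,d=ray("wrist",px,P); return o+d*(z-o[2])/d[2]
def proj(p): c=T[:3,:3]@p+T[:3,3]; q=K@c; return q[:2]/q[2]
h=cv2.cvtColor(im,cv2.COLOR_RGB2HSV); m=((h[...,0]<18)&(h[...,1]>150)&(h[...,2]>100)).astype(np.uint8); m[:150]=0;m[215:]=0;m[:,:270]=0;m[:,350:]=0
ks,hs=cv2.findContours(m,cv2.RETR_CCOMP,cv2.CHAIN_APPROX_NONE)
for k,h4 in zip(ks,hs[0]):
    if cv2.contourArea(k)>60:
        r=cv2.minAreaRect(k);w=cv2.minAreaRect(np.array([atz(p[0],60)[:2] for p in k],np.float32)); print("hole" if h4[3]>=0 else "outer",r,w)
for z in(119.4,): print("tip pred px",proj(np.array([610.3,-12.9,z])), "handle top",proj(np.array([610.3,-12.9,z+120])))
crop=im[235:300,295:350]; save("pics/crop.png",cv2.resize(np.hstack([crop,im[150:215,283:338]]),None,fx=7,fy=7))
for r in range(244,282,4): 
    row=dp[r,305:342]; idx=np.where((row>0)&(row<260))[0]; print(r,idx.min()+305 if len(idx) else None,idx.max()+305 if len(idx) else None, np.median(row[idx]) if len(idx) else 0)
E
python3 ref.py
```

```text
outer ((309.5191650390625, 180.1822052001953), (28.945344924926758, 41.088775634765625), 83.9909896850586) ((568.348388671875, -14.575748443603516), (32.56610870361328, 22.819843292236328), 82.91926574707031)
hole ((309.57427978515625, 180.24258422851562), (16.11960220336914, 28.557567596435547), 84.2894058227539) ((568.3101196289062, -14.554011344909668), (22.723325729370117, 12.714957237243652), 82.59090423583984)
tip pred px [323.6 251.5] handle top [323.9 361.7]
244 None None 0
248 322 325 227.45242
252 319 329 220.6105
256 318 329 213.30667
260 318 330 206.06352
264 318 330 199.79858
268 317 330 193.32764
272 317 330 187.15347
276 317 330 180.79947
280 317 331 176.13214
```

View pics/crop.png

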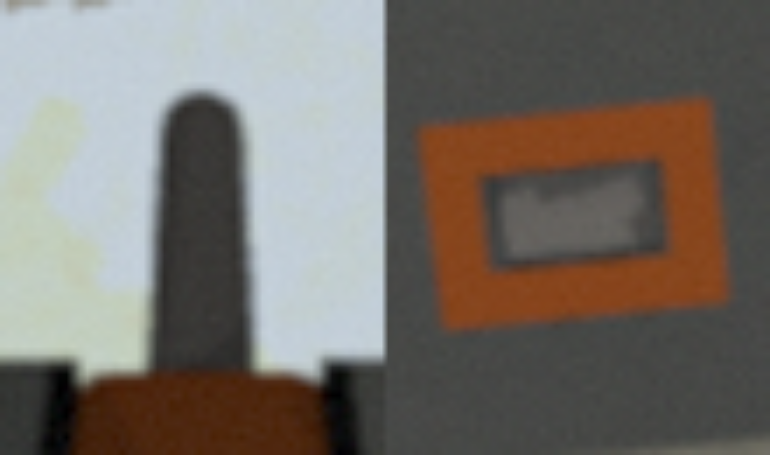

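The left crop shows the rod hanging straight, where I predicted it. The right crop shows the slot, at (568.3, −14.6), inside the orange rim. I'll go above it and stop short.

{"api": "drive_tool", "payload": {
  "increments": [
    [[-32,-2,0],[0,0,0]],
    [[-10,0,-20],[0,0,0]],
    [[0,0,-26],[0,0,0]],
    [[0,0,0],[0,0,0]],
    [[0,0,0],[0,0,0]]
  ]
}}

```text
time: 7.18
eef_pos: [567.4, -11.0, 152.1]
tool_rot: [[-0.975, 0.221, 0.001], [0.221, 0.975, -0.0], [-0.001, 0.0, -1.0]]
ft_force: [0.8, 0.2, 0.6]
width: 15.2
gripper_force: 59.3
```

{"api": "drive_tool", "payload": {
  "increments": [
    [[0.5,-3.5,-4],[0,0,0]],
    [[0,0,0],[0,0,0]],
    [[0,0,0],[0,0,0]],
    [[0,0,0],[0,0,0]]
  ]
}}

```text
time: 7.68
eef_pos: [567.6, -15.2, 147.0]
tool_rot: [[-0.975, 0.222, 0.0], [0.222, 0.975, -0.0], [-0.0, 0.0, -1.0]]
ft_force: [-0.0, 0.6, -0.7]
width: 15.4
gripper_force: 59.3
```

```bash
python3 - <<'E'
from h import *
s=state();print(s["eef_pos"],s["ft_force"],s["time"])
im,dp=grab_frame("wrist"); P=camera_params("wrist")
np.savez("w3.npz",im=im,dp=dp,K=P["K"],T=P["world_to_cam"])
T=np.array(P["world_to_cam"]);K=np.array(P["K"])
for p in([568.3,-14.6,60],list(s["eef_pos"][:2])+[s["eef_pos"][2]-78]):
    c=T[:3,:3]@np.array(p)+T[:3,3];q=K@c;print(q[:2]/q[2])
save("pics/crop2.png",cv2.resize(im[215:305,270:380],None,fx=6,fy=6))
E
```

```text
[567.61136513 -15.1514779  147.00772898] [-0.00831799  0.6329851  -0.66958359] 7.675
[324.53644895 248.41050437]
[323.55477251 251.64564407]
```

View pics/crop2.png

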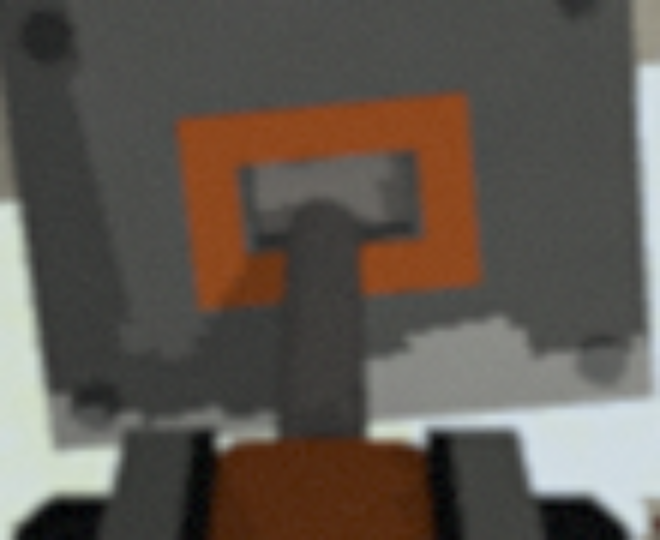

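The tip is at about (323.7,250), in line with the slot centre at (325,248) and still about 9 mm above it. I'll lower it in steps and watch the force.

{"api": "drive_tool", "payload": {
  "increments": [
    [[0.3,0.5,-4],[0,0,0]],
    [[0,0,-5],[0,0,0]],
    [[0,0,-4],[0,0,0]],
    [[0,0,-4],[0,0,0]],
    [[0,0,0],[0,0,0]]
  ]
}}

```text
time: 8.35
eef_pos: [567.5, -14.6, 129.3]
tool_rot: [[-0.975, 0.222, -0.001], [0.222, 0.975, 0.0], [0.001, -0.0, -1.0]]
ft_force: [-0.2, 0.0, -1.3]
width: 15.3
gripper_force: 59.3
```

{"api": "drive_tool", "payload": {
  "increments": [
    [[0,0,-2],[0,0,0]],
    [[0,0,-2],[0,0,0]],
    [[0,0,0],[0,0,0]]
  ]
}}

```text
time: 8.72
eef_pos: [567.7, -14.6, 125.7]
tool_rot: [[-0.975, 0.222, -0.0], [0.222, 0.975, 0.0], [0.0, -0.0, -1.0]]
ft_force: [-0.3, 0.0, -0.3]
width: 15.7
gripper_force: 59.3
```

{"api": "drive_tool", "payload": {
  "increments": [
    [[0,0,-2],[0,0,0]],
    [[0,0,-2],[0,0,0]],
    [[0,0,0],[0,0,0]]
  ]
}}

```text
time: 9.1
eef_pos: [568.2, -14.6, 122.5]
tool_rot: [[-0.975, 0.222, 0.001], [0.222, 0.975, -0.0], [-0.001, 0.0, -1.0]]
ft_force: [-1.2, 0.6, 4.3]
width: 15.2
gripper_force: 60.1
```

{"api": "drive_tool", "payload": {
  "increments": [
    [[0,0,-1.5],[0,0,0]],
    [[0,0,-1.5],[0,0,0]],
    [[0,0,0],[0,0,0]]
  ]
}}

```text
time: 9.48
eef_pos: [568.4, -14.7, 120.1]
tool_rot: [[-0.975, 0.222, 0.001], [0.222, 0.975, -0.0], [-0.002, 0.0, -1.0]]
ft_force: [-2.5, -0.2, 8.6]
width: 15.3
gripper_force: 60.6
```

{"api": "drive_tool", "payload": {
  "increments": [
    [[-0.5,0,-1.2],[0,0,0]],
    [[0,0,-1],[0,0,0]],
    [[0,0,0],[0,0,0]]
  ]
}}

```text
time: 9.85
eef_pos: [568.3, -14.7, 118.4]
tool_rot: [[-0.975, 0.222, 0.002], [0.222, 0.975, -0.0], [-0.002, 0.0, -1.0]]
ft_force: [-1.5, 0.8, 10.2]
width: 15.1
gripper_force: 60.6
```

{"api": "drive_tool", "payload": {
  "increments": [
    [[0,0,-1],[0,0,0]],
    [[0,0,-0.4],[0,0,0]],
    [[0,0,0],[0,0,0]]
  ]
}}

```text
time: 10.22
eef_pos: [568.4, -14.7, 117.2]
tool_rot: [[-0.975, 0.222, 0.003], [0.222, 0.975, -0.0], [-0.003, 0.0, -1.0]]
ft_force: [-2.0, -0.0, 11.4]
width: 15.0
gripper_force: 60.8
```

{"api": "drive_tool", "payload": {
  "increments": [
    [[0,0,-0.6],[0,0,0]],
    [[0,0,0],[0,0,0]],
    [[0,0,0],[0,0,0]],
    [[0,0,0],[0,0,0]],
    [[0,0,0],[0,0,0]]
  ]
}}

```text
time: 10.85
eef_pos: [568.4, -14.7, 116.8]
tool_rot: [[-0.975, 0.222, 0.003], [0.222, 0.975, -0.0], [-0.003, 0.0, -1.0]]
ft_force: [-3.0, 0.8, 13.0]
width: 15.0
gripper_force: 60.9
```

{"api": "drive_tool", "payload": {
  "increments": [
    [[0,0,0],[0,0,0]],
    [[0,0,0],[0,0,0]],
    [[0,0,0],[0,0,0]],
    [[0,0,0],[0,0,0]],
    [[0,0,0],[0,0,0]]
  ]
}}

```text
time: 11.48
eef_pos: [568.4, -14.7, 116.8]
tool_rot: [[-0.975, 0.222, 0.003], [0.222, 0.975, -0.0], [-0.003, 0.0, -1.0]]
ft_force: [-3.7, 0.3, 12.6]
width: 15.3
gripper_force: 60.9
```

```bash
cat > chk.py <<'E'
from h import *
import sys
im,dp=grab_frame("wrist"); P=camera_params("wrist"); np.savez("chk.npz",im=im,dp=dp,K=P["K"],T=P["world_to_cam"])
W,ok,im=cloud("chk")
c=np.array([498.9,-5.5]);ax=np.array([.9917,-.1288]) # approx
d=W[...,:2]-c; a=d@ax; b=d@np.array([-ax[1],ax[0]])
for lo in range(-70,75,10):
    m=ok&(a>=lo)&(a<lo+10)&(abs(b)<20)&(W[...,2]<100)
    if m.sum()>20: print(lo,m.sum(),round(float(np.percentile(W[m][:,2],50)),1),end=" | ")
print(state()["time"],state()["ft_force"])
E
python3 chk.py
```

```text
-70 1557 54.0 | -60 1620 54.9 | -50 1612 56.6 | -40 1513 58.0 | -30 1501 58.3 | -20 1448 60.2 | -10 1420 61.5 | 0 1380 62.7 | 10 1350 63.9 | 20 1253 64.4 | 30 594 45.8 | 40 1502 59.0 | 50 1097 59.6 | 60 1197 60.3 | 70 928 59.7 | 11.525 [-3.66376945  0.44411616 11.73819226]
```

{"api": "drive_tool", "payload": {
  "increments": [
    [[0,0,0],[0,0,0]],
    [[0,0,0],[0,0,0]],
    [[0,0,0],[0,0,0]],
    [[0,0,0],[0,0,0]]
  ]
}}

```text
time: 12.02
eef_pos: [568.4, -14.6, 116.8]
tool_rot: [[-0.975, 0.222, 0.003], [0.222, 0.975, -0.0], [-0.003, 0.0, -1.0]]
ft_force: [-3.3, 0.2, 12.7]
width: 15.3
gripper_force: 60.9
```

```bash
python3 chk.py
```

```text
-70 1565 54.1 | -60 1629 55.0 | -50 1623 56.6 | -40 1509 58.0 | -30 1501 58.4 | -20 1455 60.2 | -10 1419 61.5 | 0 1386 62.7 | 10 1348 64.0 | 20 1255 64.4 | 30 593 45.7 | 40 1503 58.9 | 50 1092 59.6 | 60 1203 60.3 | 70 928 59.6 | 12.075 [-3.22331589 -0.92781629 12.97357032]
```

{"api": "drive_tool", "payload": {
  "increments": [
    [[0,0,10],[0,0,0]],
    [[0,0,30],[0,0,0]],
    [[0,0,40],[0,0,0]],
    [[-24,44,0],[0,0,0]],
    [[-24,44,0],[0,0,0]]
  ]
}}

```text
time: 12.7
eef_pos: [519.1, 74.0, 195.1]
tool_rot: [[-0.975, 0.224, 0.001], [0.224, 0.975, 0.0], [-0.001, 0.0, -1.0]]
ft_force: [0.9, 1.4, -0.4]
width: 15.1
gripper_force: 59.3
```

{"api": "drive_tool", "payload": {
  "increments": [
    [[-24,44,0],[0,0,0]],
    [[-24,44,0],[0,0,0]],
    [[-24,44,0],[0,0,0]],
    [[-24,44,0],[0,0,0]],
    [[0,0,0],[0,0,0]]
  ]
}}

```text
time: 13.32
eef_pos: [421.6, 251.9, 194.5]
tool_rot: [[-0.976, 0.218, -0.001], [0.218, 0.976, 0.001], [0.001, 0.001, -1.0]]
ft_force: [0.7, -0.1, -0.6]
width: 15.1
gripper_force: 59.3
```

```bash
python3 - <<'E'
from h import *
s=state();print(s["eef_pos"],s["time"])
im,dp=grab_frame("wrist"); P=camera_params("wrist"); np.savez("w5.npz",im=im,dp=dp,K=P["K"],T=P["world_to_cam"]); save("pics/w5.png",im)
W,ok,im=cloud("w5")
m=ok&(abs(W[...,0]-425)<70)&(abs(W[...,1]-252)<70)&(abs(W[...,2]-62)<3)
print("stand",cv2.minAreaRect(W[m][:,:2].astype(np.float32)))
for r in spot_point("wrist","stand_hole")[:2]: print(r["conf"],r["at"],at_z("wrist",r["at"],62))
for r in spot_point("wrist","rod_tip")[:1]: print(r)
T=np.array(P["world_to_cam"]);K=np.array(P["K"])
for p in([424.75,250.75,62],list(s["eef_pos"][:2])+[s["eef_pos"][2]-78]):
    c=T[:3,:3]@np.array(p)+T[:3,3];q=K@c;print(q[:2]/q[2])
E
```

```text
[421.55425906 251.93315293 194.47351998] 13.325
stand ((425.1535949707031, 248.6249237060547), (72.20625305175781, 72.46808624267578), 70.21318054199219)
0.81 [319.7, 235.7] [426.13489348 245.58261358  62.        ]
{'at': [327.0, 253.0], 'conf': 0.65}
[324.4832854  233.76866308]
[325.47172656 249.87731647]
```

View pics/w5.png

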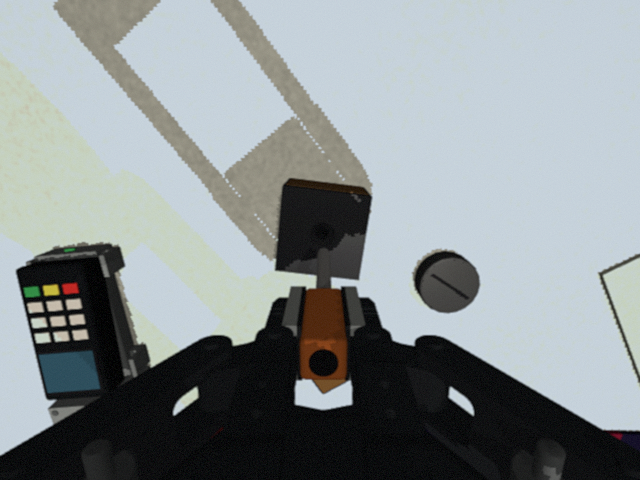

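The hole shows at about (322,232). The arm was still settling when this was taken, so I'll approach and recheck at rest.

{"api": "drive_tool", "payload": {
  "increments": [
    [[0,0,-20],[0,0,0]],
    [[0,0,-18],[0,0,0]],
    [[0,0,0],[0,0,0]],
    [[0,0,0],[0,0,0]],
    [[0,0,0],[0,0,0]]
  ]
}}

```text
time: 14.1
eef_pos: [423.9, 249.5, 157.6]
tool_rot: [[-0.975, 0.222, 0.001], [0.222, 0.975, 0.001], [-0.001, 0.001, -1.0]]
ft_force: [-0.4, 0.6, -0.6]
width: 15.4
gripper_force: 59.3
```

```bash
cat > st.py <<'E'
from h import *
s=state();print(s["eef_pos"],s["time"])
P=camera_params("wrist"); im,dp=grab_frame("wrist"); np.savez("w5.npz",im=im,dp=dp,K=P["K"],T=P["world_to_cam"])
W,ok,im=cloud("w5")
m=ok&(abs(W[...,0]-425)<70)&(abs(W[...,1]-252)<70)&(abs(W[...,2]-62)<3)
print("stand",cv2.minAreaRect(W[m][:,:2].astype(np.float32)))
T=np.array(P["world_to_cam"]);K=np.array(P["K"])
for p in([424.75,250.75,62],list(s["eef_pos"][:2])+[s["eef_pos"][2]-78]):
    c=T[:3,:3]@np.array(p)+T[:3,3];q=K@c;print(q[:2]/q[2])
save("pics/st.png",cv2.resize(im[200:290,270:380],None,fx=6,fy=6))
E
python3 st.py
```

```text
[423.91049688 249.53817842 157.5585125 ] 14.1
stand ((424.0021057128906, 250.379150390625), (72.52323913574219, 72.43833923339844), 70.56770324707031)
[325.38935373 244.65869383]
[323.52609314 251.46214096]
```

View pics/st.png

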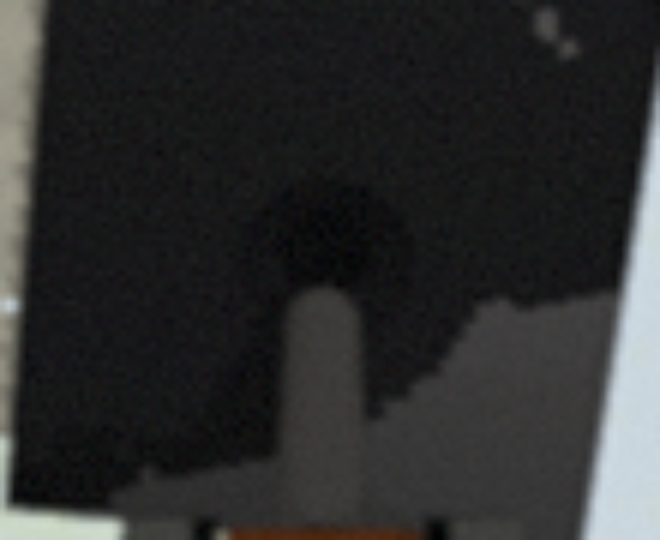

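The tip is in line with the hole at about (325,241), with less than 1 mm of offset. The funnel tolerates that, so I'll insert.

{"api": "drive_tool", "payload": {
  "increments": [
    [[0,0.8,-15],[0,0,0]],
    [[0,0,-15],[0,0,0]],
    [[0,0,-14],[0,0,0]],
    [[0,0,-8],[0,0,0]],
    [[0,0,0],[0,0,0]]
  ]
}}

```text
time: 14.78
eef_pos: [422.7, 249.9, 103.6]
tool_rot: [[-0.975, 0.222, -0.002], [0.222, 0.975, -0.001], [0.001, -0.001, -1.0]]
ft_force: [0.1, 0.2, -0.4]
width: 14.9
gripper_force: 59.2
```

{"api": "drive_tool", "payload": {
  "increments": [
    [[0.3,0,-6],[0,0,0]],
    [[0,0,-3],[0,0,0]],
    [[0,0,0],[0,0,0]],
    [[0,0,0],[0,0,0]]
  ]
}}

```text
time: 15.28
eef_pos: [423.8, 250.3, 95.9]
tool_rot: [[-0.975, 0.222, 0.0], [0.222, 0.975, 0.0], [-0.0, 0.0, -1.0]]
ft_force: [0.2, 0.5, -1.2]
width: 14.9
gripper_force: 59.2
```

{"api": "drive_tool", "payload": {
  "increments": [
    [[0,0,-2],[0,0,0]],
    [[0,0,-1],[0,0,0]],
    [[0,0,0],[0,0,0]],
    [[0,0,0],[0,0,0]]
  ]
}}

```text
time: 15.78
eef_pos: [423.7, 250.2, 92.7]
tool_rot: [[-0.975, 0.222, 0.0], [0.222, 0.975, 0.0], [-0.0, 0.0, -1.0]]
ft_force: [-0.5, 0.0, -0.1]
width: 14.9
gripper_force: 59.2
```

{"api": "drive_tool", "payload": {
  "increments": [
    [[0,0,0],[0,0,0]],
    [[0,0,0],[0,0,0]],
    [[0,0,0],[0,0,0]],
    [[0,0,0],[0,0,0]]
  ],
  "claw": 85
}}

```text
time: 16.27
eef_pos: [423.7, 250.2, 92.7]
tool_rot: [[-0.975, 0.222, 0.0], [0.222, 0.975, -0.0], [-0.0, 0.0, -1.0]]
ft_force: [-0.4, 0.2, -0.3]
width: 84.5
gripper_force: 0.0
```

{"api": "drive_tool", "payload": {
  "increments": [
    [[0,0,30],[0,0,0]],
    [[0,0,50],[0,0,0]],
    [[0,0,55],[0,0,0]],
    [[10,-45,20],[0,0,0]],
    [[10,-50,0],[0,0,0]]
  ]
}}

```text
time: 16.9
eef_pos: [445.1, 155.0, 250.7]
tool_rot: [[-0.976, 0.22, 0.005], [0.22, 0.976, 0.001], [-0.005, 0.002, -1.0]]
ft_force: [0.8, -0.3, -0.5]
width: 84.9
gripper_force: 0.0
```

{"api": "drive_tool", "payload": {
  "increments": [
    [[15,-50,0],[0,0,5]],
    [[15,-50,0],[0,0,0]],
    [[5,-30,0],[0,0,0]],
    [[0,0,0],[0,0,0]],
    [[0,0,0],[0,0,0]]
  ]
}}

```text
time: 17.52
eef_pos: [478.5, 25.7, 247.6]
tool_rot: [[-0.991, 0.136, -0.0], [0.136, 0.991, 0.0], [0.0, 0.0, -1.0]]
ft_force: [0.2, -0.3, -0.0]
width: 84.9
gripper_force: 0.0
```

```bash
cat > t1.py <<'E'
from h import *
import sys
tag=sys.argv[1]
np.set_printoptions(precision=2,suppress=True)
s=state();print(s["eef_pos"],s["time"])
import pickle
o=wspot(["terminal_mid","terminal_head","rod_grip"],tag); pickle.dump(o,open(tag+".pkl","wb"))
W,ok,im=cloud(tag)
ax=np.array([.9917,-.1288]); ay=np.array([.1288,.9917]); c=np.array([469.2,-1.7])
d=W[...,:2]-c;a=d@ax;b=d@ay
m=ok&(abs(a)<75)&(abs(b)<45)&(W[...,2]>50)&(W[...,2]<80)&(a<64)
p=W[m]; r=cv2.minAreaRect(p[:,:2].astype(np.float32)); print("term",r)
A=np.c_[a[m],b[m],np.ones(m.sum())]; q=np.linalg.lstsq(A,p[:,2],rcond=None)[0]; print("plane",q, "a",np.percentile(a[m],[.5,99.5]),"b",np.percentile(b[m],[.5,99.5]))
m=ok&(abs(W[...,0]-424)<20)&(abs(W[...,1]-250)<20)&(abs(W[...,2]-133)<6)
if m.sum()>20: print("rod top",cv2.minAreaRect(W[m][:,:2].astype(np.float32))[0],np.median(W[m][:,2]))
E
python3 t1.py w6
```

```text
[478.5   25.66 247.64] 17.525
w6 terminal_mid 0.69 [293.8 206.4] [464.49  -0.69  58.84]
w6 terminal_head 0.64 [298.6 268.2] [525.84  -5.24  64.35]
w6 rod_grip 0.69 [602.8 121.1] [422.22 239.13 122.39]
term ((466.047119140625, -1.1458930969238281), (61.703102111816406, 127.72606658935547), 82.1794662475586)
plane [ 0.12 -0.   58.09] a [-63.55  59.79] b [-29.97  30.9 ]
rod top (422.7967834472656, 246.00448608398438) 133.22020354715116
```

The terminal is up with its head raised, at a pitch of about 6.9°, and the rod is standing in its hole. Next is a quick close look at the pad before I grasp.

{"api": "drive_tool", "payload": {
  "increments": [
    [[18,-50,10],[0,0,0]],
    [[18,-50,0],[0,0,0]],
    [[18,-50,0],[0,0,0]],
    [[18,-50,0],[0,0,0]],
    [[18,-50,0],[0,0,0]]
  ]
}}

```text
time: 18.35
eef_pos: [569.4, -225.5, 257.7]
tool_rot: [[-0.991, 0.135, 0.0], [0.135, 0.991, 0.0], [-0.0, 0.0, -1.0]]
ft_force: [-0.1, 0.4, 0.3]
width: 85.0
gripper_force: 0.0
```

{"api": "drive_tool", "payload": {
  "increments": [
    [[0,0,0],[0,0,0]],
    [[0,0,0],[0,0,0]],
    [[0,0,0],[0,0,0]]
  ]
}}

```text
time: 18.73
eef_pos: [568.7, -223.3, 258.0]
tool_rot: [[-0.991, 0.134, 0.0], [0.134, 0.991, 0.0], [-0.0, 0.0, -1.0]]
ft_force: [0.0, 0.5, -0.1]
width: 85.1
gripper_force: 0.0
```

```bash
python3 - <<'E'
from h import *
s=state();print(s["eef_pos"],s["time"])
o=wspot(["pad_top"],"w7"); W,ok,im=cloud("w7")
for r in trace("wrist","pad_top")[:2]:
    m=r["region"]; print(r["conf"],r["box"],m.sum(),np.median(W[m][:,2]))
    er=cv2.erode(m.astype(np.uint8),np.ones((3,3)))
    f=np.load("w7.npz");P={"K":f["K"],"world_to_cam":f["T"]}
    k=max(cv2.findContours(m.astype(np.uint8),cv2.RETR_EXTERNAL,cv2.CHAIN_APPROX_NONE)[0],key=cv2.contourArea)
    def atz(px,z): o,d=ray("wrist",px,P); return (o+d*(z-o[2])/d[2])[:2]
    print(cv2.minAreaRect(np.array([atz(p[0],6) for p in k],np.float32)))
# dark threshold
g=im.max(2); m=((g<75)&ok&(abs(W[...,2]-5)<6)&(abs(W[...,0]-490)<130)&(abs(W[...,1]+268)<120)).astype(np.uint8)
k=max(cv2.findContours(m,cv2.RETR_EXTERNAL,cv2.CHAIN_APPROX_NONE)[0],key=cv2.contourArea)
print("dark",cv2.minAreaRect(np.array([atz(p[0],6) for p in k],np.float32)))
E
```

```text
[ 568.74732296 -223.30556117  258.04426687] 18.725
w7 pad_top 0.65 [269.1 140.6] [ 490.458982   -272.52881841    6.49408057]
0.65 [214.6, 39.6, 334.6, 221.8] 17699 5.756691867363329
((488.46978759765625, -271.66900634765625), (113.50293731689453, 179.27108764648438), 75.08013153076172)
dark ((487.880615234375, -271.76947021484375), (109.93948364257812, 177.69342041015625), 74.9792709350586)
```

View pics/w7.png

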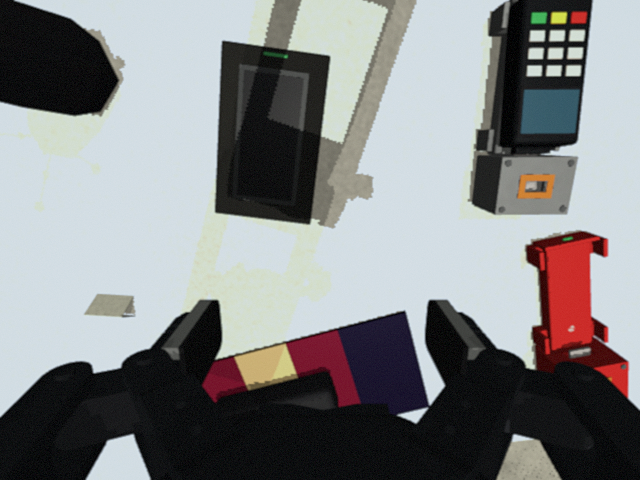

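The pad is at about (272,132) in the picture, which gives a centre of (488.3, −271.7) with its y-axis at 75°. The vase stays clear of it on the left. Now I'll grasp the terminal with the tool tilted to match its pitch.

{"api": "drive_tool", "payload": {
  "increments": [
    [[-20,45,0],[0,0,0]],
    [[-20,45,-20],[0,0,0]],
    [[-20,45,-40],[0,0,0]],
    [[-20,45,-40],[-0.9,-6.8,0.2]],
    [[-18,42,-30],[0,0,0]]
  ]
}}

```text
time: 19.5
eef_pos: [466.7, -1.9, 124.9]
tool_rot: [[-0.984, 0.132, 0.116], [0.131, 0.991, -0.015], [-0.116, 0.001, -0.993]]
ft_force: [0.2, 0.5, 0.0]
width: 84.9
gripper_force: 0.0
```

{"api": "drive_tool", "payload": {
  "increments": [
    [[0,0,0],[0,0,0]],
    [[0,0,0],[0,0,0]],
    [[0,0,0],[0,0,0]]
  ]
}}

```text
time: 19.88
eef_pos: [472.9, -5.0, 130.7]
tool_rot: [[-0.984, 0.133, 0.121], [0.132, 0.991, -0.016], [-0.122, 0.0, -0.992]]
ft_force: [0.5, -1.0, 0.2]
width: 84.8
gripper_force: 0.0
```

{"api": "drive_tool", "payload": {
  "increments": [
    [[-3,3.5,-30],[0,0,0]],
    [[0,0,-30],[0,0,0]],
    [[0,0,-12],[0,0,0]],
    [[0,0,0],[0,0,0]],
    [[0,0,0],[0,0,0]]
  ]
}}

```text
time: 20.5
eef_pos: [469.5, -1.0, 58.4]
tool_rot: [[-0.984, 0.133, 0.12], [0.132, 0.991, -0.016], [-0.121, 0.0, -0.993]]
ft_force: [0.3, -0.9, 0.2]
width: 84.5
gripper_force: 0.0
```

{"api": "drive_tool", "payload": {
  "increments": [
    [[0.5,-0.4,-20],[0,0,0]],
    [[0,0,-16],[0,0,0]],
    [[0,0,-4],[0,0,0]],
    [[0,0,0],[0,0,0]],
    [[0,0,0],[0,0,0]]
  ]
}}

```text
time: 21.12
eef_pos: [469.3, -1.1, 17.5]
tool_rot: [[-0.984, 0.133, 0.119], [0.132, 0.991, -0.016], [-0.12, 0.0, -0.993]]
ft_force: [0.2, 0.6, 0.8]
width: 84.6
gripper_force: 0.0
```

{"api": "drive_tool", "payload": {
  "increments": [
    [[0,0,0],[0,0,0]],
    [[0,0,0],[0,0,0]],
    [[0,0,0],[0,0,0]],
    [[0,0,0],[0,0,0]]
  ],
  "claw": 50
}}

```text
time: 21.62
eef_pos: [469.3, -1.1, 17.5]
tool_rot: [[-0.984, 0.133, 0.119], [0.132, 0.991, -0.016], [-0.12, 0.0, -0.993]]
ft_force: [-1.6, 1.0, 5.6]
width: 61.3
gripper_force: 64.0
```

{"api": "drive_tool", "payload": {
  "increments": [
    [[-0.5,0,6],[0,0,0]],
    [[-0.5,0,10],[0,0,0]],
    [[0,0,20],[0,0,0]],
    [[0,0,20],[0,0,0]],
    [[0,0,20],[0,0,0]]
  ]
}}

```text
time: 22.25
eef_pos: [467.4, -1.0, 93.8]
tool_rot: [[-0.984, 0.133, 0.118], [0.132, 0.991, -0.015], [-0.119, 0.0, -0.993]]
ft_force: [0.3, 0.2, -4.4]
width: 61.3
gripper_force: 66.0
```

{"api": "drive_tool", "payload": {
  "increments": [
    [[2,-25,0],[0.3,2.3,-1]],
    [[3,-40,0],[0.3,2.3,-2]],
    [[3,-40,0],[0.3,2.2,-2]],
    [[3,-40,0],[0,0,-2]],
    [[3,-40,0],[0,0,0]]
  ]
}}

```text
time: 22.88
eef_pos: [481.7, -187.3, 93.2]
tool_rot: [[-0.968, 0.253, -0.001], [0.253, 0.968, -0.004], [0.0, -0.004, -1.0]]
ft_force: [1.2, -0.2, -3.0]
width: 61.3
gripper_force: 66.0
```

{"api": "drive_tool", "payload": {
  "increments": [
    [[3,-40,0],[0,0,0]],
    [[3,-30,-10],[0,0,0]],
    [[0,-15,-20],[0,0,0]],
    [[0,0,0],[0,0,0]],
    [[0,0,0],[0,0,0]]
  ]
}}

```text
time: 23.5
eef_pos: [487.7, -270.5, 63.3]
tool_rot: [[-0.968, 0.252, -0.001], [0.252, 0.968, -0.004], [0.0, -0.004, -1.0]]
ft_force: [-0.2, 0.9, -3.2]
width: 61.4
gripper_force: 66.6
```

```bash
cat > th.py <<'E'
from h import *
np.set_printoptions(precision=3,suppress=True)
s=state();print(s["eef_pos"],s["time"])
P=camera_params("wrist"); im,dp=grab_frame("wrist"); np.savez("w8.npz",im=im,dp=dp,K=P["K"],T=P["world_to_cam"]); save("pics/w8.png",im)
W,ok,im=cloud("w8"); c=np.array(s["eef_pos"][:2]); ax=np.array([.966,-.259]);ay=np.array([.259,.966])
d=W[...,:2]-c;a=d@ax;b=d@ay; rows=np.mgrid[:480,:640][0]
m0=ok&(a>-80)&(a<10)&(abs(b)<26)&(W[...,2]>22)
zt=np.median(W[m0&(a<-20)&(a>-55)][:,2]); m=m0&(abs(W[...,2]-zt)<8)
q=np.linalg.lstsq(np.c_[a[m],b[m],np.ones(m.sum())],W[m][:,2],rcond=None)[0]; print("top z",zt,"plane",q)
m2=ok&(a>-90)&(a<-15)&(abs(b)<60)&(abs(W[...,2]-(q[0]*a+q[1]*b+q[2]))<3)
for lo in(-60,-50,-40,-30):
    mm=m2&(a>lo)&(a<lo+10); print(lo,b[mm].min(),b[mm].max())
print("foot end a",[np.round(a[m2&(abs(b-k)<4)].min(),1) for k in(-20,-10,0,10,20)])
# pad visible edges
m3=ok&(im.max(2)<75)&(abs(W[...,2]-6)<3)&(a>-110)&(a<-68)&(abs(b)<75); 
for lo in(-85,-78): 
    mm=m3&(a>lo)&(a<lo+7); print("pad b",np.percentile(b[mm],[1,99]) if mm.sum()>20 else None)
print("pad end",[np.round(a[m3&(abs(b-k)<5)].min(),1) if (m3&(abs(b-k)<5)).any() else None for k in(-40,-20,0,20,40)])
E
python3 th.py
```

```text
[ 487.717 -270.474   63.323] 23.5
top z 103.42004295482626 plane [  0.02   -0.002 103.955]
-60 -31.253604718875444 30.042475771877506
-50 -30.982041496833393 30.09666365726755
-40 -30.856850919294512 29.94755192368501
-30 -30.715141629310445 30.04912222374905
foot end a [np.float64(-63.8), np.float64(-63.9), np.float64(-63.9), np.float64(-64.0), np.float64(-64.2)]
pad b [-56.254  52.171]
pad b [-56.06   52.124]
pad end [np.float64(-88.6), np.float64(-88.3), np.float64(-88.4), np.float64(-88.5), np.float64(-88.7)]
```

View pics/w8.png

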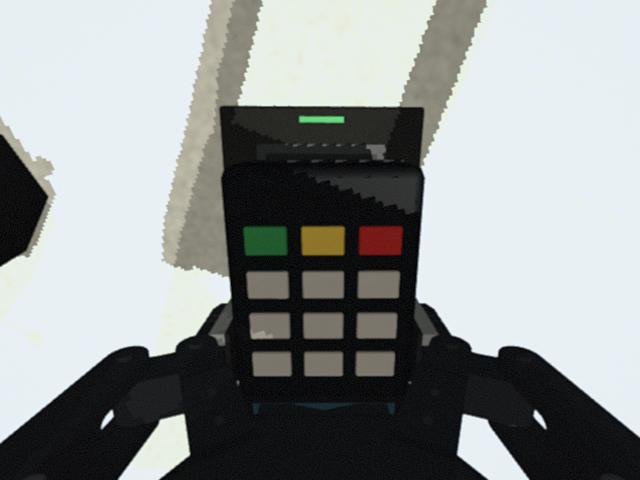

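The terminal is held almost level, with its key face up and centred over the pad to within 1 mm. I need to know how far the fingertips stick out below it before I set it down.

```bash
python3 - <<'E'
from h import *
np.set_printoptions(precision=1,suppress=True)
for t,tcp,yaw in(("w7",[568.75,-223.3,258.0],82.3),("w8",[487.7,-270.5,63.3],75.4)):
    W,ok,im=cloud(t); y=np.radians(yaw); ay=np.array([np.cos(y),np.sin(y)]);ax=np.array([ay[1],-ay[0]])
    d=W[...,:2]-np.array(tcp[:2]);a=d@ax;b=d@ay;z=W[...,2]-tcp[2]
    for sgn in(1,-1):
        for lo in range(26,64,3):
            m=ok&(sgn*b>=lo)&(sgn*b<lo+3)&(abs(a)<25)&(z>-15)&(z<60)
            if m.sum()>8: print(t,sgn,lo,m.sum(),"zmin",np.percentile(z[m],[0,3,20]),"a",np.percentile(a[m],[5,95]))
E
```

```text
w7 1 41 2358 zmin [12.2 14.9 23.3] a [-10.9   9.4]
w7 1 44 682 zmin [16.4 18.9 30.5] a [-11.9  -7.1]
w7 1 47 490 zmin [16.7 19.6 32. ] a [-13.3 -10.1]
w7 1 50 200 zmin [19.9 22.5 32.8] a [-13.3  -6.2]
w7 1 53 384 zmin [18.5 21.9 28.5] a [-11.8  -6. ]
w7 1 56 85 zmin [23.4 31.8 57. ] a [-7.3 -5.9]
w7 1 59 125 zmin [54.2 54.6 55.9] a [-7.3 -6. ]
w7 1 62 97 zmin [55.1 55.2 56.6] a [-11.3  -5.8]
w7 -1 41 2217 zmin [11.7 14.7 23.2] a [-10.9   9.3]
w7 -1 44 728 zmin [15.9 19.6 31.5] a [-11.9  -6.3]
w7 -1 47 557 zmin [16.4 19.2 31.4] a [-13.3 -10.1]
w7 -1 50 176 zmin [20.4 23.8 43. ] a [-13.6  -6.6]
w7 -1 53 408 zmin [18.8 20.9 28.5] a [-12.   -6.1]
w7 -1 56 95 zmin [23.3 26.5 37. ] a [-11.3  -6. ]
w7 -1 59 119 zmin [53.6 54.4 55.8] a [-7.3 -6.1]
w7 -1 62 109 zmin [54.4 55.5 56.4] a [-7.6 -6. ]
w8 1 26 976 zmin [37.6 38.3 38.8] a [-23.1  17.1]
w8 1 29 897 zmin [33.1 36.1 37.8] a [-19.6   9.3]
w8 1 32 636 zmin [22.6 27.5 37.2] a [-11.9  -4.4]
w8 1 35 580 zmin [13.8 19.7 33.3] a [-13.2 -10.1]
w8 1 38 392 zmin [11.4 14.9 30.2] a [-13.2  -6.2]
w8 1 41 851 zmin [10.7 15.7 29.7] a [-11.7   6.1]
w
[... 301 characters left out ...]
2 48 zmin [53.1 54.1 56.2] a [-11.7   8.7]
w8 -1 26 987 zmin [37.8 38.4 39. ] a [-23.2  17.5]
w8 -1 29 915 zmin [33.9 36.3 38. ] a [-20.6   9.6]
w8 -1 32 618 zmin [23.9 28.4 38.3] a [-12.   -4.2]
w8 -1 35 557 zmin [16.1 21.  33.2] a [-13.1 -10.2]
w8 -1 38 387 zmin [11.8 15.2 30.7] a [-13.3  -6.3]
w8 -1 41 853 zmin [10.8 16.  30.6] a [-11.7   5.6]
w8 -1 44 714 zmin [14.7 33.5 54.9] a [-7.1  6.3]
w8 -1 47 610 zmin [45.5 47.6 53.1] a [-7.1  6.4]
w8 -1 50 569 zmin [47.1 49.2 54.1] a [-11.9  11.4]
w8 -1 53 251 zmin [48.9 50.8 53.6] a [-13.4 -11.1]
w8 -1 56 177 zmin [49.5 50.8 54.9] a [-13.5 -11.2]
w8 -1 59 142 zmin [50.1 51.7 55.1] a [-12.1   7.6]
w8 -1 62 42 zmin [54.3 54.7 56.9] a [-11.7   8.3]
```

The tips stick out about 6 mm below the underside, so they would touch the pad first and the terminal would drop. I'll rest it back on the cradle bed and pin in its raised pose, then regrasp about 9 mm higher.

{"api": "drive_tool", "payload": {
  "increments": [
    [[0,10,30],[0,0,0]],
    [[-3,40,8],[0,0,0]],
    [[-3,40,0],[0,0,2]],
    [[-3,40,0],[0,0,2.5]],
    [[-3,40,0],[0,0,2.5]]
  ]
}}

```text
time: 24.18
eef_pos: [476.0, -99.2, 102.1]
tool_rot: [[-0.991, 0.13, 0.002], [0.13, 0.991, -0.005], [-0.002, -0.004, -1.0]]
ft_force: [0.3, 0.9, -3.3]
width: 61.4
gripper_force: 66.9
```

{"api": "drive_tool", "payload": {
  "increments": [
    [[-3,40,0],[-0.3,-2.3,0]],
    [[-3,40,0],[-0.3,-2.3,0]],
    [[-3,19,0],[-0.3,-2.2,0]],
    [[0,0,0],[0,0,0]],
    [[0,0,0],[0,0,0]]
  ]
}}

```text
time: 24.8
eef_pos: [467.2, -2.0, 101.8]
tool_rot: [[-0.984, 0.132, 0.119], [0.131, 0.991, -0.02], [-0.121, -0.004, -0.993]]
ft_force: [0.2, 0.1, -3.8]
width: 61.4
gripper_force: 67.0
```

{"api": "drive_tool", "payload": {
  "increments": [
    [[1.0,0.9,-25],[0.2,0,0]],
    [[0,0,-25],[0,0,0]],
    [[0,0,-12],[0,0,0]],
    [[0,0,0],[0,0,0]],
    [[0,0,0],[0,0,0]]
  ]
}}

```text
time: 25.42
eef_pos: [468.7, -1.5, 40.0]
tool_rot: [[-0.984, 0.133, 0.119], [0.132, 0.991, -0.017], [-0.12, -0.001, -0.993]]
ft_force: [-0.3, -0.8, -4.0]
width: 61.6
gripper_force: 67.0
```

{"api": "drive_tool", "payload": {
  "increments": [
    [[0.3,0.3,-10],[0,0,0]],
    [[0,0,-6],[0,0,0]],
    [[0,0,-3],[0,0,0]],
    [[0,0,0],[0,0,0]],
    [[0,0,0],[0,0,0]]
  ]
}}

```text
time: 26.05
eef_pos: [468.1, -0.8, 20.0]
tool_rot: [[-0.984, 0.133, 0.118], [0.132, 0.991, -0.016], [-0.119, -0.001, -0.993]]
ft_force: [-0.6, -0.1, -3.0]
width: 61.0
gripper_force: 67.0
```

{"api": "drive_tool", "payload": {
  "increments": [
    [[0.7,-0.2,-1],[0,0,0]],
    [[0,0,-1],[0,0,0]],
    [[0,0,0],[0,0,0]],
    [[0,0,0],[0,0,0]]
  ]
}}

```text
time: 26.55
eef_pos: [468.8, -1.0, 17.9]
tool_rot: [[-0.984, 0.133, 0.118], [0.132, 0.991, -0.016], [-0.119, -0.001, -0.993]]
ft_force: [0.4, 0.2, -3.8]
width: 61.5
gripper_force: 67.0
```

{"api": "drive_tool", "payload": {
  "increments": [
    [[0,0,-0.7],[0,0,0]],
    [[0,0,-0.5],[0,0,0]],
    [[0,0,0],[0,0,0]],
    [[0,0,0],[0,0,0]]
  ]
}}

```text
time: 27.05
eef_pos: [468.9, -1.0, 17.4]
tool_rot: [[-0.984, 0.133, 0.118], [0.132, 0.991, -0.017], [-0.119, -0.001, -0.993]]
ft_force: [-4.7, 0.6, 7.8]
width: 61.3
gripper_force: 68.4
```

{"api": "drive_tool", "payload": {
  "increments": [
    [[0,0,0],[0,0,0]],
    [[0,0,0],[0,0,0]],
    [[-0.5,0,4],[0,0,0]],
    [[-0.5,0,5],[0,0,0]],
    [[0,0,0],[0,0,0]]
  ],
  "claw": 85
}}

```text
time: 27.68
eef_pos: [468.3, -1.1, 26.4]
tool_rot: [[-0.984, 0.133, 0.119], [0.132, 0.991, -0.017], [-0.12, -0.001, -0.993]]
ft_force: [-0.1, -0.4, 1.2]
width: 85.1
gripper_force: 0.0
```

{"api": "drive_tool", "payload": {
  "increments": [
    [[0,0,0],[0,0,0]],
    [[0,0,0],[0,0,0]]
  ]
}}

```text
time: 27.92
eef_pos: [467.6, -1.0, 25.5]
tool_rot: [[-0.984, 0.133, 0.118], [0.132, 0.991, -0.016], [-0.119, -0.001, -0.993]]
ft_force: [-0.8, -0.1, 0.4]
width: 84.8
gripper_force: 0.0
```

```bash
python3 - <<'E'
from h import *
np.set_printoptions(precision=3,suppress=True)
s=state();tcp=s["eef_pos"];print(tcp,s["time"])
P=camera_params("wrist"); im,dp=grab_frame("wrist"); np.savez("w9.npz",im=im,dp=dp,K=P["K"],T=P["world_to_cam"])
W,ok,im=cloud("w9");ax=np.array([.9917,-.1288]); ay=np.array([.1288,.9917]); d=W[...,:2]-np.array([469.2,-1.7]);a=d@ax;b=d@ay
m=ok&(a>-60)&(a<-15)&(abs(b)<26)&(W[...,2]>35)&(W[...,2]<75)
q=np.linalg.lstsq(np.c_[a[m],b[m],np.ones(m.sum())],W[m][:,2],rcond=None)[0];print("plane",q)
m2=ok&(a>-90)&(a<-15)&(abs(b)<60)&(abs(W[...,2]-(q[0]*a+q[1]*b+q[2]))<3)
print("foot",a[m2&(abs(b)<20)].min(),"b",[(round(b[m2&(a>l)&(a<l+10)].min(),1),round(b[m2&(a>l)&(a<l+10)].max(),1)) for l in(-55,-45,-35)])
E
```

```text
[467.614  -1.031  25.54 ] 27.925
plane [ 0.139  0.001 58.93 ]
foot -68.43702735802486 b [(np.float64(-30.0), np.float64(30.9)), (np.float64(-29.9), np.float64(30.6)), (np.float64(-29.9), np.float64(30.8))]
```

{"api": "drive_tool", "payload": {
  "increments": [
    [[0,0,1],[0,0,0]],
    [[0,0,0],[0,0,0]],
    [[0,0,0],[0,0,0]],
    [[0,0,0],[0,0,0]],
    [[0,0,0],[0,0,0]]
  ],
  "claw": 50
}}

```text
time: 28.6
eef_pos: [468.0, -1.0, 27.0]
tool_rot: [[-0.984, 0.133, 0.118], [0.132, 0.991, -0.016], [-0.12, -0.001, -0.993]]
ft_force: [-1.8, -0.1, 5.8]
width: 61.0
gripper_force: 63.8
```

{"api": "drive_tool", "payload": {
  "increments": [
    [[-0.5,0,6],[0,0,0]],
    [[-0.5,0,10],[0,0,0]],
    [[0,0,20],[0,0,0]],
    [[0,0,20],[0,0,0]],
    [[0,0,20],[0,0,0]]
  ]
}}

```text
time: 29.22
eef_pos: [466.4, -1.0, 103.6]
tool_rot: [[-0.984, 0.133, 0.118], [0.132, 0.991, -0.016], [-0.119, -0.001, -0.993]]
ft_force: [0.5, -0.0, -2.8]
width: 61.2
gripper_force: 66.1
```

{"api": "drive_tool", "payload": {
  "increments": [
    [[2,-25,0],[0.3,2.3,-1]],
    [[3,-40,0],[0.3,2.3,-2]],
    [[3,-40,0],[0.3,2.2,-2]],
    [[3,-40,0],[0,0,-2.3]],
    [[3,-40,0],[0,0,0]]
  ]
}}

```text
time: 29.85
eef_pos: [480.7, -187.3, 102.9]
tool_rot: [[-0.966, 0.258, -0.002], [0.258, 0.966, -0.005], [0.0, -0.005, -1.0]]
ft_force: [0.6, -0.3, -3.7]
width: 61.1
gripper_force: 66.2
```

{"api": "drive_tool", "payload": {
  "increments": [
    [[3,-40,0],[0,0,0]],
    [[3,-30,-10],[0,0,0]],
    [[1,-15,-20],[0,0,0]],
    [[0,0,0],[0,0,0]],
    [[0,0,0],[0,0,0]]
  ]
}}

```text
time: 30.48
eef_pos: [487.7, -270.5, 73.1]
tool_rot: [[-0.966, 0.258, -0.002], [0.258, 0.966, -0.005], [0.001, -0.005, -1.0]]
ft_force: [-0.2, 0.6, -3.1]
width: 61.4
gripper_force: 66.7
```

{"api": "drive_tool", "payload": {
  "increments": [
    [[0,0,0],[0,0,0]]
  ]
}}

```text
time: 30.6
eef_pos: [488.3, -270.6, 73.7]
tool_rot: [[-0.966, 0.257, -0.0], [0.257, 0.966, -0.006], [-0.001, -0.006, -1.0]]
ft_force: [0.6, 0.3, -3.5]
width: 61.3
gripper_force: 66.7
```

```bash
python3 th.py; python3 -c "
from plant import *;print(state()['tool_rot'])"
```

```text
[ 488.317 -270.602   73.718] 30.6
top z 104.18705989477658 plane [  0.022  -0.006 104.814]
-60 -30.926524967766646 30.36700761432615
-50 -30.70884084696025 30.249974899717618
-40 -30.662077026274144 30.2720630152221
-30 -30.490462585157687 30.14836078383734
foot end a [np.float64(-63.6), np.float64(-63.9), np.float64(-63.9), np.float64(-63.9), np.float64(-63.9)]
pad b [-56.221  52.256]
pad b [-56.267  52.01 ]
pad end [np.float64(-89.2), np.float64(-89.2), np.float64(-89.2), np.float64(-88.7), np.float64(-89.3)]
[[-9.66484989e-01  2.56722815e-01 -4.02945405e-04]
 [ 2.56720887e-01  9.66468786e-01 -5.69838479e-03]
 [-1.07347123e-03 -5.61084786e-03 -9.99983683e-01]]
```

{"api": "drive_tool", "payload": {
  "increments": [
    [[0.2,-1,-20],[0.3,0,0]],
    [[0,0,-20],[0,0,0]],
    [[0,0,-14],[0,0,0]],
    [[0,0,0],[0,0,0]],
    [[0,0,0],[0,0,0]]
  ]
}}

```text
time: 31.28
eef_pos: [488.1, -272.2, 18.8]
tool_rot: [[-0.966, 0.258, -0.001], [0.258, 0.966, 0.0], [0.001, -0.0, -1.0]]
ft_force: [0.0, -0.8, -3.2]
width: 61.0
gripper_force: 66.7
```

{"api": "drive_tool", "payload": {
  "increments": [
    [[0.3,0.6,-5],[0,0,0]],
    [[0,0,-4],[0,0,0]],
    [[0,0,-1.5],[0,0,0]],
    [[0,0,0],[0,0,0]],
    [[0,0,0],[0,0,0]]
  ]
}}

```text
time: 31.9
eef_pos: [488.3, -271.5, 8.3]
tool_rot: [[-0.966, 0.258, -0.001], [0.258, 0.966, 0.0], [0.001, -0.0, -1.0]]
ft_force: [0.4, 0.4, -2.8]
width: 60.8
gripper_force: 66.7
```

{"api": "drive_tool", "payload": {
  "increments": [
    [[0,0,-1],[0,0,0]],
    [[0,0,-1],[0,0,0]],
    [[0,0,0],[0,0,0]],
    [[0,0,0],[0,0,0]]
  ]
}}

```text
time: 32.4
eef_pos: [488.2, -271.4, 6.2]
tool_rot: [[-0.966, 0.258, -0.002], [0.258, 0.966, 0.0], [0.002, -0.0, -1.0]]
ft_force: [-0.9, -1.0, -4.1]
width: 61.0
gripper_force: 66.7
```

{"api": "drive_tool", "payload": {
  "increments": [
    [[0,0,-0.6],[0,0,0]],
    [[0,0,-0.4],[0,0,0]],
    [[0,0,0],[0,0,0]]
  ]
}}

```text
time: 32.78
eef_pos: [488.3, -271.5, 5.4]
tool_rot: [[-0.966, 0.258, -0.001], [0.258, 0.966, 0.0], [0.001, -0.0, -1.0]]
ft_force: [-1.6, 1.2, 0.2]
width: 61.1
gripper_force: 67.2
```

{"api": "drive_tool", "payload": {
  "increments": [
    [[0,0,-0.5],[0,0,0]],
    [[0,0,0],[0,0,0]],
    [[0,0,0],[0,0,0]]
  ]
}}

```text
time: 33.15
eef_pos: [488.3, -271.5, 5.4]
tool_rot: [[-0.966, 0.258, -0.002], [0.258, 0.966, 0.0], [0.002, -0.0, -1.0]]
ft_force: [-4.5, 1.7, 7.1]
width: 60.9
gripper_force: 68.1
```

{"api": "drive_tool", "payload": {
  "increments": [
    [[0,0,0],[0,0,0]],
    [[0,0,0],[0,0,0]],
    [[0,0,0],[0,0,0]],
    [[0,0,0],[0,0,0]]
  ],
  "claw": 85
}}

```text
time: 33.65
eef_pos: [488.3, -271.5, 4.6]
tool_rot: [[-0.966, 0.258, -0.002], [0.258, 0.966, 0.0], [0.001, -0.0, -1.0]]
ft_force: [0.7, -0.6, -0.3]
width: 84.9
gripper_force: 0.0
```

{"api": "drive_tool", "payload": {
  "increments": [
    [[0,0,20],[0,0,0]],
    [[0,0,50],[0,0,0]],
    [[0,0,55],[0,0,0]],
    [[50,10,40],[0,0,0]],
    [[30,10,0],[0,0,0]]
  ]
}}

```text
time: 34.28
eef_pos: [570.6, -253.2, 175.9]
tool_rot: [[-0.966, 0.258, 0.008], [0.258, 0.966, -0.005], [-0.009, -0.003, -1.0]]
ft_force: [-0.1, 0.3, -0.6]
width: 84.9
gripper_force: 0.0
```

{"api": "drive_tool", "payload": {
  "increments": [
    [[0,0,0],[0,0,0]],
    [[0,0,0],[0,0,0]],
    [[0,0,0],[0,0,0]]
  ]
}}

```text
time: 34.65
eef_pos: [565.4, -252.0, 168.1]
tool_rot: [[-0.966, 0.258, -0.002], [0.258, 0.966, 0.0], [0.002, -0.0, -1.0]]
ft_force: [0.3, 0.5, -0.1]
width: 85.3
gripper_force: 0.0
```

```bash
python3 - <<'E'
from h import *
s=state();print(s["eef_pos"],s["time"],s["width"])
P=camera_params("wrist"); im,dp=grab_frame("wrist"); np.savez("w10.npz",im=im,dp=dp,K=P["K"],T=P["world_to_cam"])
W,ok,_=cloud("w10")
near=ok&(abs(W[...,0]-488)<120)&(abs(W[...,1]+272)<100)
m=near&(abs(W[...,2]-36)<5); print("term",cv2.minAreaRect(W[m][:,:2].astype(np.float32)),np.median(W[m][:,2]))
f=np.load("w10.npz");P={"K":f["K"],"world_to_cam":f["T"]}
m=((im.max(2)<80)&near&(W[...,2]<42)|(near&(W[...,2]>12)&(W[...,2]<42))).astype(np.uint8)
k=max(cv2.findContours(m,cv2.RETR_EXTERNAL,cv2.CHAIN_APPROX_NONE)[0],key=cv2.contourArea)
def atz(px,z): o,d=ray("wrist",px,P); return (o+d*(z-o[2])/d[2])[:2]
print("pad",cv2.minAreaRect(np.array([atz(p[0],6) for p in k],np.float32)))
t,_=grab_frame("scene"); save("pics/fin.png",np.hstack([cv2.resize(im,(400,300)),cv2.resize(t[100:370,60:480],(400,300))]))
E
```

```text
[ 565.43415989 -252.04950893  168.08464938] 34.65 85.29135413920672
term ((489.42291259765625, -271.7454833984375), (62.142696380615234, 129.16151428222656), 75.24010467529297) 35.894052890486726
pad ((488.4164123535156, -272.27105712890625), (111.23020935058594, 178.66183471679688), 74.88114929199219)
```

View pics/fin.png

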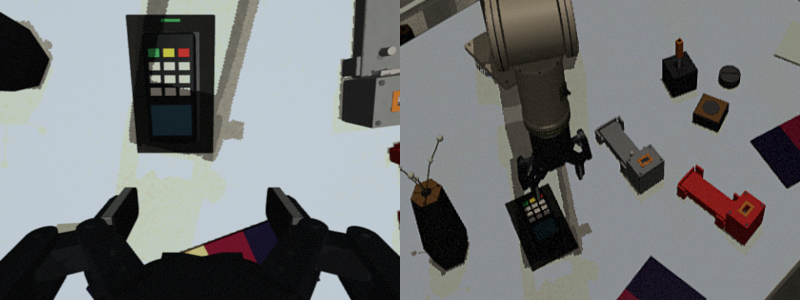

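The terminal lies flat and face up on the pad, at about (172,85) on the left. It is within about 1 mm of the centre and 0.4° of square. The rod stands in its stand at about (679,55) on the right, and the gripper touches nothing, so I'm handing in.

```bash
python3 -c "
from plant import *
print(job_done())"
```

```text
the job is handed in; nothing more can be done
None
```

The job is handed in at about 35 s of the 64 s: the latch was released with about 13 N of press, the rod is back in the stand's hole, and the terminal lies face up on the charging pad, within about 1 mm of its centre and 0.4° of square; I set the terminal back on the cradle once, still raised, to regrip it higher so it would not drop onto the pad.

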